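# Fetch both tins from the bin and hold up the full one

## Task

Slide the lid of the storage bin open, take out the two look-alike tins one at a time and stand both upright on the wooden tray, weighing each by feel on the way, then slide the lid fully shut again. Then pick up the heavier (full) tin from the tray and finish while holding it upright and still, at least 10 cm above the counter and touching nothing else, with the lighter one left standing on the tray. Do not drop or tip over a tin, and leave the mug, jar and flask where they are.

Things in the scene. Friction and masses are not known exactly. Their poses are not given: they have to be found in the camera images.
- bin: fixed light-grey box 200 mm (x) by 440 (y), walls 5 thick, 135 high, with tracks along both long sides up to 157 mm. Origin: centre of underside; z up. Half at +y: under a fixed clear panel. Half at -y (inside y -215 to 0 mm, 190 wide, floor 5 mm up): holds the tins under the sliding lid, at y about -58 and -158 mm; tracks leave 174 mm free width above it
- lid (a joint): opening of the clear sliding lid, m: 0 fully shut (over the tins), 0.205 fully open (over the fixed panel). It slides along the bin's +y to open, stays where it is left and needs about 2 to 4 N; it may start up to 40 mm ajar. Lid 182 by 214 mm, its top 150 mm above the counter
- lid_grip (a point): middle of the lid's grip, 170 mm above the counter: a black upright bar on the middle of the lid, 90 mm long along the bin's x, 14 mm thick along the bin's y, reaching from 150 to 182 mm above the counter. Axes as the bin's. With the lid shut it is at x 0, y -110 mm in the bin's frame; it moves with the lid
- tin_a: one of two look-alike tins (one full, one nearly empty: 0.17 to 0.65 kg, at least 0.15 kg apart). Metal body 78 mm across, 88 mm tall, shoulder up to 98 mm, then a black screw cap, fast, 54 mm across, from 98 to 125 mm above the foot: grip it there. Origin: centre of the underside; z up. Starts upright in the bin, the two about 100 mm apart along the bin's y, either one in either place
- tin_b: one of two look-alike tins (one full, one nearly empty: 0.17 to 0.65 kg, at least 0.15 kg apart). Metal body 78 mm across, 88 mm tall, shoulder up to 98 mm, then a black screw cap, fast, 54 mm across, from 98 to 125 mm above the foot: grip it there. Origin: centre of the underside; z up. Starts upright in the bin, the two about 100 mm apart along the bin's y, either one in either place
- tray: wooden serving tray, fixed: 200 mm (its x) by 280 mm (its y), rim 8 mm thick and 22 mm high, flat floor 8 mm above the counter. Origin: centre of its underside; z up
- mug: white mug, 80 mm across, 90 mm tall, origin at the centre of its underside; a bystander to leave alone
- jar: amber glass jar with a metal lid, 76 mm across, 115 mm tall, origin at the centre of its underside; a bystander to leave alone
- flask: dark metal vacuum flask with a black top and side handle, 116 mm across, 254 mm tall, origin at the centre of its underside; a bystander to leave alone

How it is judged:
On the way, in this order (a step that is already met when the one before it is completed fails the run):
1. the bin's lid is slid open (value of joint lid above 0.1 m), for 0.1 s.
2. both tins have been taken out and stand released on the tray (z of tin_a in the frame of tray between 0.004 and 0.012 m and x of tin_a in the frame of tray between -0.1 and 0.1 m and y of tin_a in the frame of tray between -0.14 and 0.14 m and angle between each of tin_a, tin_b's own z axis and vertical below 0.1 rad and linear speed of each of tin_a, tin_b below 0.03 m/s and contact force between each of tin_a, tin_b and the fingers below 0.1 N and z of tin_b in the frame of tray between 0.004 and 0.012 m and x of tin_b in the frame of tray between -0.1 and 0.1 m and y of tin_b in the frame of tray between -0.14 and 0.14 m), for 0.2 s.
3. the lid is slid fully shut while both tins stand on the tray (all of step 2 and value of joint lid below 0.006 m), for 0.2 s.
At the end, for the whole second after the job is handed in: Lid fully shut (within 6 mm); the lighter tin (under 3.6 N on the tray, which the full one never is) stands upright, untouched and still on the tray; the heavier is held in the fingers, its underside over 0.10 m above the counter, within 0.2 rad of upright, under 0.02 m/s, touching nothing else (value of joint lid below 0.006 m and (((z of tin_b in the frame of tray between 0.004 and 0.012 m and x of tin_b in the frame of tray between -0.1 and 0.1 m and y of tin_b in the frame of tray between -0.14 and 0.14 m and angle between tin_b's own z axis and vertical below 0.1 rad and linear speed of tin_b below 0.03 m/s and contact force between tin_b and the fingers below 0.1 N) and contact force between tin_b and tray between 0.8 and 3.6 N and height (world z) of tin_a above 0.1 m and angle between tin_a's own z axis and vertical below 0.2 rad and linear speed of tin_a below 0.02 m/s and angular speed of tin_a below 0.2 rad/s and contact force between tin_a and the fingers above 1 N and contact force between tin_a and bin below 0.1 N and contact force between tin_a and tray below 0.1 N and contact force between tin_a and tin_b below 0.1 N and contact force between tin_a and mug below 0.1 N and contact force between tin_a and jar below 0.1 N and contact force between tin_a and flask below 0.1 N) or ((z of tin_a in the frame of tray between 0.004 and 0.012 m and x of tin_a in the frame of tray between -0.1 and 0.1 m and y of tin_a in the frame of tray between -0.14 and 0.14 m and angle between tin_a's own z axis and vertical below 0.1 rad and linear speed of tin_a below 0.03 m/s and contact force between tin_a and the fingers below 0.1 N) and contact force between tin_a and tray between 0.8 and 3.6 N and height (world z) of tin_b above 0.1 m and angle between tin_b's own z axis and vertical below 0.2 rad and linear speed of tin_b below 0.02 m/s and angular speed of tin_b below 0.2 rad/s and contact force between tin_b and the fingers above 1 N and contact force between tin_b and bin below 0.1 N and contact force between tin_b and tray below 0.1 N and contact force between tin_b and tin_a below 0.1 N and contact force between tin_b and mug below 0.1 N and contact force between tin_b and jar below 0.1 N and contact force between tin_b and flask below 0.1 N))); the arm keeps its last pose, push and grip.
It fails at once if the mug is disturbed (distance of mug from where it was at the start of the episode above 0.03 m or angle between mug's own z axis and vertical above 0.3 rad).
It fails at once if the jar is disturbed (distance of jar from where it was at the start of the episode above 0.03 m or angle between jar's own z axis and vertical above 0.3 rad).
It fails at once if the flask is disturbed (distance of flask from where it was at the start of the episode above 0.03 m or angle between flask's own z axis and vertical above 0.3 rad).
It fails at once if a tin is tipped over (angle between any of tin_a, tin_b's own z axis and vertical above 0.8 rad).
It fails at once if a tin is dropped (let go and falling about 25 mm or more) ((contact force between tin_a and the fingers below 0.1 N and contact force between tin_a and the arm below 0.1 N and linear speed of tin_a above 0.7 m/s) or (contact force between tin_b and the fingers below 0.1 N and contact force between tin_b and the arm below 0.1 N and linear speed of tin_b above 0.7 m/s)).
It also fails if it takes over 72 s, if anything falls off the work surface, if the arm or the gripper's body presses on something with over 40 N, if the wrist force passes 120 N, or if a joint passes its speed limit or range.

## Robot

A 6-joint arm with a two-finger parallel gripper is mounted at the origin on the work surface. World frame = base frame: x ahead of the robot, y to its left, z up, the work surface at z = 0. Lengths are in m, angles in rad, forces in N, time in s.
With the tool pointing down it reaches from about 0.375 to 0.9 m from the base axis. Payload 3.1 kg.
Tool frame: the origin (TCP) lies midway between the tips of the shut fingers; the grasp point (between the pads) lies 19 mm behind it; x points along the fingers, y is the direction in which the jaws open and shut, and the axes are right-handed (so a half turn about x gives the same grasp; the last joint's range is limited). The gripper opens to 85 mm and grips with 20 to 120 N. Pads are 22 mm wide; open, the fingers measure 114 mm over their backs; the gripper's body (76 mm by 85 mm) begins 54 mm behind the grasp point. The pads swing forward as they close: fully open they stand 13 mm farther back than shut.
Start: joints at [-1.321, 0.527, 1.433, -0, 1.181, -0.178], TCP at [0.26, -0.568, 0.231] pointing down, gripper open.
Joint ranges: [-3.08, 3.08], [-0.75, 2.2], [0.22, 2.44], [-1.43, 4.57], [0, 2.65], [-2.85, 2.85]. Speed limits (rad/s): [2.79, 2.79, 3.14, 3.14, 3.14, 3.14].

## Interface

Orientations are given as a unit quaternion [x, y, z, w].
In Python, from rig import readout, optics, ticket gives the robot as it stands.
- The arm moves only by the tool servo_tool, never from a script. Its argument "plan" is a list that holds one entry, the list of rows, each a list of 7 numbers: the shift along the world's x, y, z in m, then the turn, a rotation vector about the world's x, y, z in degrees, then the finger opening in m, from 0 to 0.0854. In form: [[[dx, dy, dz, wx, wy, wz, hand], ...]]. A call has 1 to 10 rows; each row shifts and turns the pose as measured when the row begins; what a row does not reach is not made up. A row lasts 1/8 s, in which the tool goes at most 62.5 mm and 10.7 degrees, less where a joint would pass 70% of its speed; a pose out of reach is approached as far as the arm can. A call is refused whole if a number of a shift passes 0.0625 or a number of a turn 10.7, either way. A call with a gripper value outside its range is refused whole. The fingers move at their own pace and stop on an object; the grip force is fixed at half the most. Time passes only in rows, so rows that do not move let the fingers close. It gives the time, the measured TCP pose, the force and the opening at its end, in the units of the state.
- readout.get_obs(): the state, without advancing time (a new reading comes with each control period).
- optics.read_camera(name): name is "side" or "top" or "wrist"; returns the picture (384x512x3 uint8, red, green, blue); there is no depth.
- optics.get_calibration(name): a dict with "intrinsics" (3x3 intrinsics, pixels), "k1" (the pictures are not rectified: a ray, as slopes to the right and down, at radius r is drawn at 1 + k1 r^2 times it, then the intrinsics apply), "rvec" (rotation vector, rad) and "tvec" (3), from world to camera coordinates, as OpenCV has them. Camera axes: x right, y down, z forward; pixel columns grow to the right and rows downward; lengths in m; the calibration is good to about 2 mm. A picture is of the moment at which its call begins: read the wrist's pose just before it. get_calibration takes no time and is no camera call; for the wrist camera it gives the pose at the moment of the call.
- ticket.finish_job(): hands the job in, once; it reports no verdict.
The state is a dict: "time": time; "q": joint angles; "dq": joint speeds; "tau": joint torques, N m; "ee_pos": TCP position; "eef_rot": TCP orientation; "wrist_force": force on the tool from outside, world axes, zero at the start; "wrist_torque": the same for the moment, N m; "width": finger opening in m.
Only numpy, scipy, OpenCV 4.12 (cv2) and the standard library are available. Lean on these libraries where they do the work, as an engineer would, in place of code of your own. Each camera call takes 0.05 s, during which the arm holds its last target.

## Working session

There is one attempt and no reset: what is moved stays moved. The work goes in short steps, Python scripts to look and compute and a tool call to move; the robot and the scene stay as the last step left them, time stands still between calls to the robot, and variables do not carry over. Pictures are saved under pics/ and viewed, and the job is handed in when it is done.

Besides the shell and the picture viewer there is one more tool, called after ">>>" as name([rows], argument=value, ...), one row to a line, values as JSON. servo_tool: Moves the arm, as the interface text tells. Its arguments: {"type":"object","properties":{"plan":{"type":"array"}},"required":["plan"]}

```bash
ls; mkdir -p pics
python3 - <<'E'
from rig import readout, optics
import cv2
o=readout.get_obs(); print(o)
for n in ["side","top","wrist"]:
    c=optics.get_calibration(n); print(n,c)
    im=optics.read_camera(n); cv2.imwrite(f"pics/{n}0.png",im[:,:,::-1])
E
```

```text
pics
{'time': 0.0, 'q': array([-1.32054618e+00,  5.28464057e-01,  1.43388673e+00, -4.23604012e-06,
        1.18140233e+00, -1.78524211e-01]), 'dq': array([-0.0001905 ,  0.00037531,  0.00158316, -0.00015761, -0.00192834,
        0.00030728]), 'tau': array([-1.52652323e-03, -4.42351234e+01, -1.78027689e+01, -1.90808678e-04,
        8.63697322e-03,  6.51300411e-06]), 'ee_pos': array([ 0.25968143, -0.5677195 ,  0.23033987]), 'eef_rot': array([-0.69088966, -0.1511998 ,  0.6909472 , -0.1496732 ]), 'wrist_force': array([ 0.26949988, -0.48634412, -0.03749021]), 'wrist_torque': array([0.01091155, 0.05621852, 0.02098922]), 'width': 0.0856585774021932}
side {'intrinsics': array([[360.12026788,   0.        , 252.58695143],
       [  0.        , 360.12026788, 199.45884192],
       [  0.        ,   0.        ,   1.        ]]), 'k1': 0.016363437446527556, 'rvec': array([ 1.4879235 ,  2.53210465, -0.42599863]), 'tvec': array([ 0.43861707, -0.4010265 ,  1.34628062])}
top {'intrinsics': array([[404.1320626 ,   0.        , 254.67778903],
       [  0.        , 404.1320626 , 193.41002536],
       [  0.        ,   0.        ,   1.        ]]), 'k1': -0.02029292916482025, 'rvec': array([ 2.15193673, -2.14311965,  0.11976352]), 'tvec': array([-0.13153548,  0.63363656,  1.0733951 ])}
wrist {'intrinsics': array([[303.76390849,   0.        , 255.64219082],
       [  0.        , 303.76390849, 183.85472304],
       [  0.        ,   0.        ,   1.        ]]), 'k1': -0.03231292845757138, 'rvec': array([-2.41883489,  1.55268387,  0.24233043]), 'tvec': array([-0.62455247, -0.04070968,  0.38013918])}
```

View pics/side0.png

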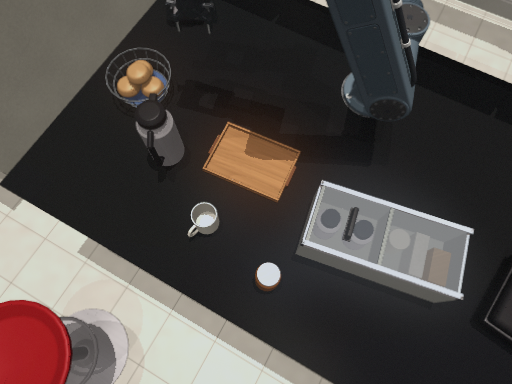

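View pics/top0.png

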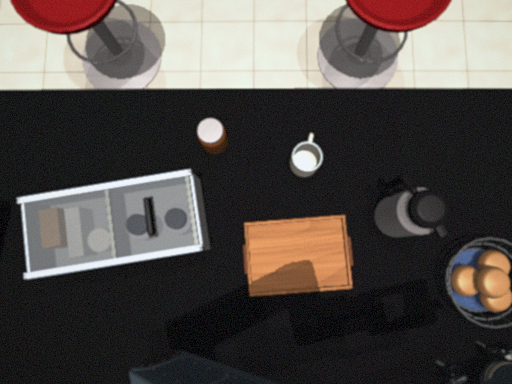

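View pics/wrist0.png

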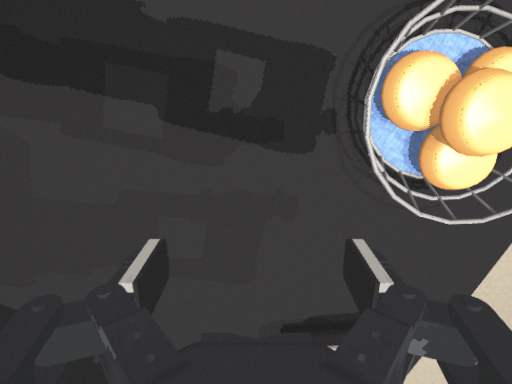

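The side and top views show the bin at top-image left, with the grip bar at (151,216) and dark caps at (136,224) and (176,217). The tray is at about (298,255), the jar at (211,132), the mug at (306,157) and the flask at about (415,210). Next I'll zoom in and measure.

```bash
cat > h.py <<'E'
import numpy as np, cv2
from rig import readout, optics
def ray(c,px):
    K=c["intrinsics"]; p=np.array(px,float).reshape(-1,1,2)
    d=np.array([c["k1"],0,0,0,0],float)
    u=cv2.undistortPoints(p,K,d).reshape(-1,2)
    R=cv2.Rodrigues(c["rvec"])[0]; C=-R.T@c["tvec"]
    return C,(R.T@np.c_[u,np.ones(len(u))].T).T
def onz(c,px,z):
    C,d=ray(c,px); return C+d*((z-C[2])/d[:,2])[:,None]
def proj(c,P):
    return cv2.projectPoints(np.array(P,float).reshape(-1,3),c["rvec"],c["tvec"],c["intrinsics"],np.array([c["k1"],0,0,0,0.]))[0].reshape(-1,2)
E
python3 - <<'E'
import cv2
im=cv2.imread("pics/top0.png")
cv2.imwrite("pics/top0a.png",cv2.resize(im[160:290,10:220],None,fx=3.8,fy=3.8,interpolation=cv2.INTER_CUBIC))
cv2.imwrite("pics/top0b.png",cv2.resize(im[110:310,190:390],None,fx=3,fy=3,interpolation=cv2.INTER_CUBIC))
im=cv2.imread("pics/side0.png")
cv2.imwrite("pics/side0a.png",cv2.resize(im[170:310,290:480],None,fx=4,fy=4,interpolation=cv2.INTER_CUBIC))
E
```

```text
(no output)
```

View pics/top0a.png

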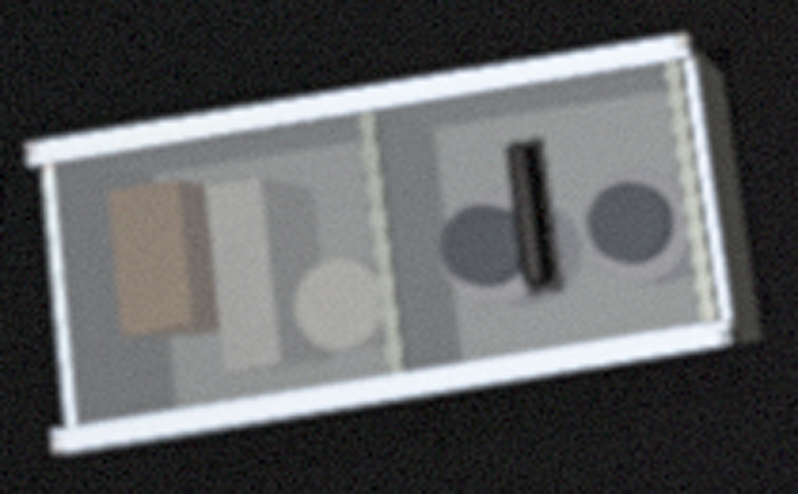

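View pics/side0a.png

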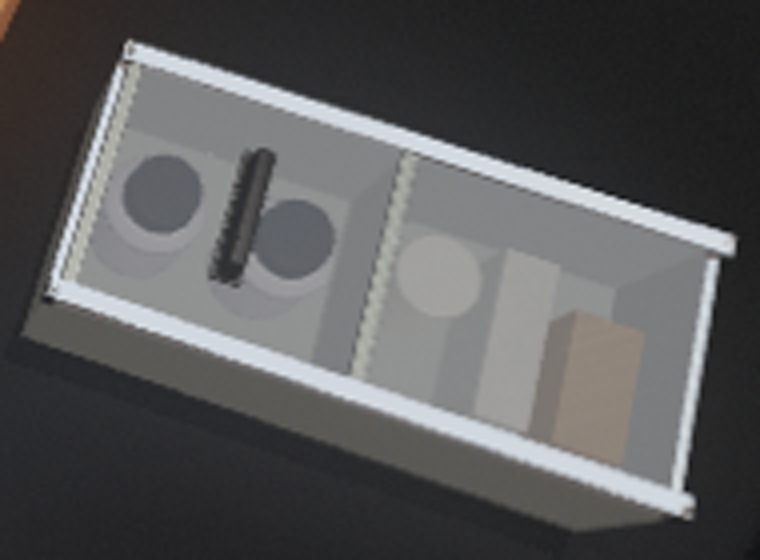

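View pics/top0b.png

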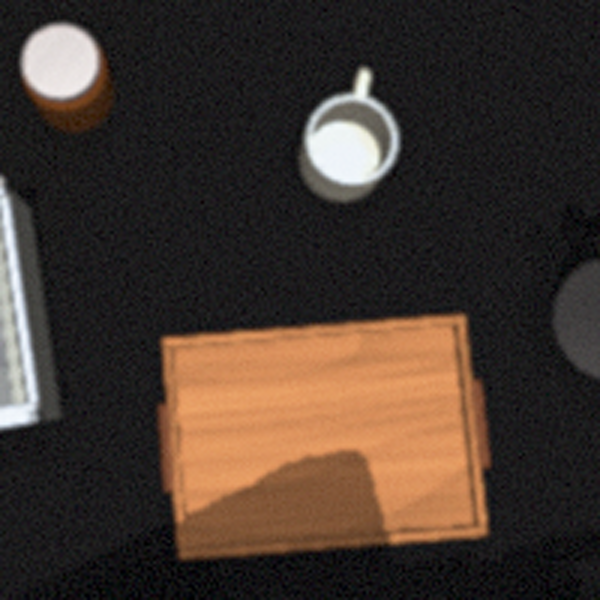

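Run:
```python
from h import *
np.set_printoptions(precision=4,suppress=True)
t=optics.get_calibration("top"); s=optics.get_calibration("side")
T=lambda p:np.array(p,float)/3.8+[10,160]-0.37
S=lambda p:np.array(p,float)/4+[290,170]-0.37
B=lambda p:np.array(p,float)/3+[190,110]-0.33
print("bin T\n",onz(t,T([(25,143),(690,33),(733,340),(52,455)]),.157))
print("bin S\n",onz(s,S([(735,237),(130,41),(46,295),(692,518)]),.157))
print("bar T\n",onz(t,T([(507,146),(540,140),(563,287),(530,295)]),.182))
print("bar S\n",onz(s,S([(245,150),(275,155),(240,285),(210,278)]),.182))
print("caps T\n",onz(t,T([(630,223),(482,246)]),.13))
print("caps S\n",onz(s,S([(162,194),(294,239)]),.13))
print("tray T\n",onz(t,B([(160,338),(465,314),(489,536),(179,560)]),.022))
print("jar,mug\n",onz(t,B([(60,62)]),.115),onz(t,B([(350,145)]),.09))
print("flask\n",onz(t,[(428,208)],.254), onz(s,[(151,113)],.254))
print("tray S\n",onz(s,[(229,123),(300,155),(280,198),(204,166)],.022))
```

```text
bin T
 [[ 0.6075  0.4652  0.157 ]
 [ 0.6815  0.0274  0.157 ]
 [ 0.4825 -0.0052  0.157 ]
 [ 0.4063  0.4316  0.157 ]]
bin S
 [[ 0.4089  0.4302  0.157 ]
 [ 0.4805 -0.0018  0.157 ]
 [ 0.6804  0.0291  0.157 ]
 [ 0.6069  0.464   0.157 ]]
bar T
 [[0.6037 0.1376 0.182 ]
 [0.6076 0.1167 0.182 ]
 [0.515  0.0987 0.182 ]
 [0.5099 0.1193 0.182 ]]
bar S
 [[0.5273 0.1038 0.182 ]
 [0.5205 0.1235 0.182 ]
 [0.6169 0.1398 0.182 ]
 [0.6224 0.1202 0.182 ]]
caps T
 [[0.5587 0.0688 0.13  ]
 [0.543  0.1671 0.13  ]]
caps S
 [[0.5654 0.0699 0.13  ]
 [0.5498 0.167  0.13  ]]
tray T
 [[ 0.5554 -0.0967  0.022 ]
 [ 0.5787 -0.3784  0.022 ]
 [ 0.3778 -0.3957  0.022 ]
 [ 0.3549 -0.1156  0.022 ]]
jar,mug
 [[ 0.791  -0.0112  0.115 ]] [[ 0.7228 -0.2664  0.09  ]]
flask
 [[ 0.5754 -0.5143  0.254 ]] [[ 0.5771 -0.5105  0.254 ]]
tray S
 [[ 0.3821 -0.385   0.022 ]
 [ 0.3716 -0.1095  0.022 ]
 [ 0.5435 -0.0968  0.022 ]
 [ 0.5671 -0.3748  0.022 ]]
```

```bash
cat >> h.py <<'E'
from scipy.spatial.transform import Rotation as Ro
np.set_printoptions(precision=4,suppress=True)
BC=np.array([.5443,.230]); BX=np.array([.9857,.1685]); BY=np.array([-.1685,.9857])
def binw(x,y): return BC+x*BX+y*BY
TC=np.array([.4665,-.2445]); TX=np.array([.9966,.0824]); TY=np.array([-.0824,.9966])
def trayw(x,y): return TC+x*TX+y*TY
def st():
    o=readout.get_obs(); R=Ro.from_quat(o["eef_rot"]).as_matrix()
    print("t",o["time"],"p",o["ee_pos"],"q",o["q"],"F",o["wrist_force"],"M",o["wrist_torque"],"w",o["width"])
    print("toolx",R[:,0],"tooly",R[:,1],"yaw y",np.degrees(np.arctan2(R[1,1],R[0,1])))
    return o
E
python3 - <<'E'
from h import *
o=st()
c=optics.get_calibration("wrist");R=cv2.Rodrigues(c["rvec"])[0];print("cam",-R.T@c["tvec"],R)
for y in (-.16,-.11,-.058,.095): print(y,binw(0,y))
print(trayw(0,.06),trayw(0,-.06))
E
```

```text
t 0.15 p [ 0.2597 -0.5679  0.2305] q [-1.3205  0.5283  1.4336 -0.      1.1814 -0.1785] F [0.155  0.1241 0.4745] M [ 0.0593 -0.0043 -0.0116] w 0.08559780429636128
toolx [-0.0004  0.0017 -1.    ] tooly [ 0.4157 -0.9095 -0.0017] yaw y -65.43365114628422
cam [ 0.3293 -0.5369  0.3737] [[ 0.4161 -0.9093 -0.0014]
 [-0.8666 -0.3971  0.3022]
 [-0.2754 -0.1245 -0.9532]]
-0.16 [0.5713 0.0723]
-0.11 [0.5628 0.1216]
-0.058 [0.5541 0.1728]
0.095 [0.5283 0.3236]
[ 0.4616 -0.1847] [ 0.4714 -0.3043]
```

>>> servo_tool([
  [[0.025,0.052,0,0,0,7.5,0],[0.025,0.052,0,0,0,7.5,0],[0.025,0.052,0,0,0,7.5,0],[0.025,0.052,0,0,0,7.5,0],[0.025,0.052,0,0,0,7.5,0],[0.025,0.052,0,0,0,7.5,0],[0.025,0.052,0,0,0,7.5,0],[0.025,0.052,0,0,0,7.5,0],[0.025,0.052,0,0,0,7.5,0],[0.025,0.052,0,0,0,7.5,0]],
])

```text
time: 1.4
ee_pos: [0.5131, -0.0361, 0.2288]
eef_rot: [0.448, 0.547, -0.447, 0.548]
wrist_force: [1.5, -0.9, -0.1]
width: -0.0001
```

Run:
```python
from h import *
st()
```

```text
t 1.4 p [ 0.5131 -0.0361  0.2288] q [-0.2881  0.3821  1.7108  0.0009  1.0473 -0.4889] F [ 1.4967 -0.9478 -0.0592] M [-0.0179 -0.0498  0.0382] w -0.00012774214875858642
toolx [ 0.0015  0.0004 -1.    ] tooly [0.98   0.199  0.0015] yaw y 11.479257055791695
```

>>> servo_tool([
  [[0.02,0.03,0,0,0,-1.8,0],[0.0,0.0,0,0,0,0,0],[0,0,0,0,0,0,0]],
])

```text
time: 1.78
ee_pos: [0.5336, -0.0013, 0.2281]
eef_rot: [0.454, 0.542, -0.454, 0.542]
wrist_force: [0.3, -0.3, 0.1]
width: -0.0002
```

Run:
```python
from h import *
st()
c=optics.get_calibration("wrist");im=optics.read_camera("wrist"); cv2.imwrite("pics/w1.png",im[:,:,::-1])
import pickle; pickle.dump(c,open("w1.pkl","wb"))
print(proj(c,[[*binw(0,-.11),.182],[*binw(0,-.16),.13],[*binw(0,-.06),.13]]))
```

```text
t 1.775 p [ 0.5336 -0.0013  0.2281] q [-0.2122  0.409   1.6651  0.0006  1.0675 -0.389 ] F [ 0.3139 -0.2537  0.0868] M [-0.0149 -0.0225 -0.0581] w -0.00018856408934329676
toolx [ 0.0001  0.0006 -1.    ] tooly [0.9845 0.1755 0.0002] yaw y 10.108327384642882
[[346.7564  15.3693]
 [321.6948 102.4528]
 [331.2415 -47.4968]]
```

View pics/w1.png

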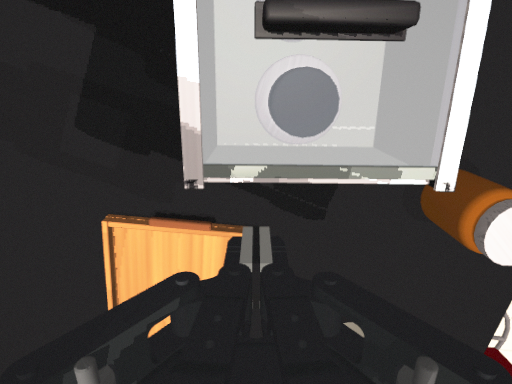

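The wrist view shows the bar centred at about (341,15), the first cap at (304,102) and the bin's -y edge at v≈180. This matches the predictions to a few pixels.

Run:
```python
from h import *
import pickle; c=pickle.load(open("w1.pkl","rb"))
def tb(p): d=p[:,:2]-BC; return np.c_[d@BX,d@BY]
p=onz(c,[(304,102)],.13); print(p,tb(p))
p=onz(c,[(264,14),(418,14),(341,30)],.182); print(p,tb(p))
p=onz(c,[(193,188),(446,188),(176,5),(489,5)],.157); print(p,tb(p))
print(binw(0,-.15))
```

```text
[[0.5577 0.0702 0.13  ]] [[-0.0137 -0.1598]]
[[0.5169 0.1138 0.182 ]
 [0.6025 0.13   0.182 ]
 [0.5615 0.1136 0.182 ]] [[-0.0466 -0.1099]
 [ 0.0405 -0.1084]
 [-0.0026 -0.1176]]
[[ 0.4859 -0.0044  0.157 ]
 [ 0.6728  0.029   0.157 ]
 [ 0.4609  0.1147  0.157 ]
 [ 0.6573  0.1516  0.157 ]] [[-0.097  -0.2213]
 [ 0.0928 -0.2198]
 [-0.1016 -0.0996]
 [ 0.0982 -0.0963]]
[0.5696 0.0821]
```

>>> servo_tool([
  [[0.017,0.041,0,0,0,-0.4,0],[0.016,0.038,0,0,0,0,0],[0,0,-0.03,0,0,0,0],[0,0,-0.032,0,0,0,0],[0,0,-0.003,0,0,0,0]],
])

```text
time: 2.45
ee_pos: [0.5668, 0.0717, 0.1628]
eef_rot: [0.459, 0.537, -0.459, 0.538]
wrist_force: [-0.6, 0.2, -0.6]
width: 0.0001
```

>>> servo_tool([
  [[-0.003,0.02,0,0,0,0,0],[-0.005,0.0296,0,0,0,0,0],[-0.005,0.0296,0,0,0,0,0],[-0.005,0.0296,0,0,0,0,0],[-0.005,0.0296,0,0,0,0,0],[-0.005,0.0296,0,0,0,0,0],[-0.003,0.02,0,0,0,0,0]],
])

```text
time: 3.32
ee_pos: [0.5373, 0.2602, 0.1705]
eef_rot: [0.461, 0.531, -0.46, 0.542]
wrist_force: [1.4, -1.9, -1.9]
width: 0.0002
```

Run:
```python
from h import *
o=st(); d=o["ee_pos"][:2]-BC; print(d@BX,d@BY)
```

```text
t 3.325 p [0.5373 0.2602 0.1705] q [ 0.2707  0.5617  1.5692 -0.0157  1.0011  0.1271] F [ 1.4017 -1.8872 -1.9434] M [-0.4985 -0.0947 -0.0001] w 0.00019455384050178772
toolx [ 0.0129 -0.0102 -0.9999] tooly [0.9884 0.1515 0.0112] yaw y 8.716147423633608
-0.0018385236624771607 0.03098120858945615
```

>>> servo_tool([
  [[-0.003,0.017,-0.006,0,0,0,0],[-0.003,0.016,-0.003,0,0,0,0],[-0.002,0.012,-0.002,0,0,0,0],[-0.001,0.008,-0.001,0,0,0,0],[-0.001,0.006,0,0,0,0,0]],
])

```text
time: 3.95
ee_pos: [0.5302, 0.3046, 0.1633]
eef_rot: [0.448, 0.522, -0.466, 0.556]
wrist_force: [3.9, -15.7, 0.7]
width: -0.0004
```

Run:
```python
from h import *
o=st(); d=o["ee_pos"][:2]-BC; print(d@BX,d@BY)
im=optics.read_camera("top"); cv2.imwrite("pics/t2.png",im[:,:,::-1])
im=optics.read_camera("side"); cv2.imwrite("pics/s2.png",cv2.resize(im[150:320,270:490,::-1],None,fx=3,fy=3))
```

```text
t 3.95 p [0.5302 0.3046 0.1633] q [ 0.3653  0.5943  1.5256 -0.0628  1.0218  0.2346] F [  3.8709 -15.6653   0.6648] M [-2.4786 -0.511  -0.0173] w -0.0003647420607288279
toolx [ 0.0198 -0.0498 -0.9986] tooly [0.9865 0.1631 0.0114] yaw y 9.385673554791149
-0.0013500837907241615 0.07594362453376136
```

View pics/s2.png

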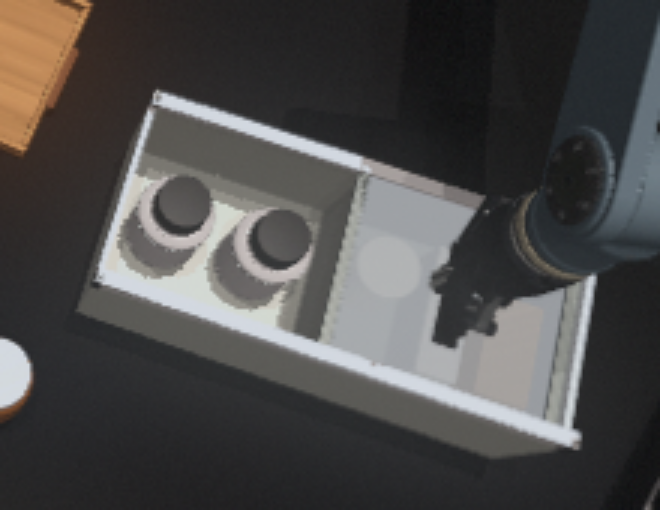

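The side view shows the lid fully open, with both caps exposed at crop (183,205) and (281,238). The end stop was felt at 15 N. I'll back off and look from above the tins.

>>> servo_tool([
  [[0.003,-0.02,0.01,0,0,0,0],[0.003,-0.02,0.035,0,0,0,0.03],[0.006,-0.035,0.035,0,0,0,0.085],[0.009,-0.055,0.01,0,0,0,0.085],[0.009,-0.055,0,0,0,0,0.085],[0,-0.02,0,0,0,0,0.085],[0,0,0,0,0,0,0.085]],
])

```text
time: 4.92
ee_pos: [0.5615, 0.0974, 0.255]
eef_rot: [0.452, 0.522, -0.465, 0.553]
wrist_force: [0.6, 0.8, 0.7]
width: 0.085
```

Run:
```python
from h import *
st()
c=optics.get_calibration("wrist");im=optics.read_camera("wrist"); cv2.imwrite("pics/w3.png",im[:,:,::-1])
import pickle; pickle.dump(c,open("w3.pkl","wb"))
```

```text
t 4.925 p [0.5615 0.0974 0.255 ] q [-0.0016  0.4209  1.5559 -0.047   1.1439 -0.1412] F [0.5514 0.7965 0.6618] M [-0.0084 -0.0339  0.0031] w 0.08503189803282254
toolx [ 0.0212 -0.0428 -0.9989] tooly [0.9873 0.1583 0.0142] yaw y 9.107962236903917
```

View pics/w3.png

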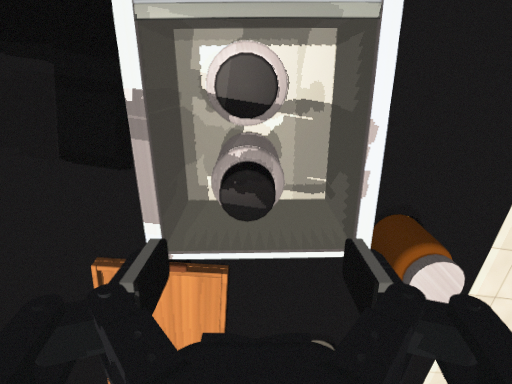

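Run:
```python
from h import *
import pickle; c=pickle.load(open("w3.pkl","rb"))
def tb(p): d=p[:,:2]-BC; return np.c_[d@BX,d@BY]
im=cv2.imread("pics/w3.png"); g=cv2.cvtColor(im,cv2.COLOR_BGR2GRAY)
m=((g<70).astype(np.uint8)*255); m[:, :200]=0; m[:,300:]=0; m[:40]=0; m[235:]=0
cs,_=cv2.findContours(cv2.morphologyEx(m,cv2.MORPH_OPEN,np.ones((5,5))),0,2)
for k in cs:
    if cv2.contourArea(k)>800:
        e=cv2.fitEllipse(k); print(e, cv2.boundingRect(k)); p=onz(c,[e[0]],.13); print(p,tb(p))
cv2.imwrite("pics/w3a.png",cv2.resize(im[30:235,190:310],None,fx=3,fy=2.9))
# bin edges
p=onz(c,[(148,256),(362,256)],.135);print(tb(p))
p=onz(c,[(131,120),(374,120)],.157);print(tb(p))
t=cv2.imread("pics/t2.png"); cv2.imwrite("pics/t2a.png",cv2.resize(t[160:280,90:220],None,fx=4.5,fy=4.5,interpolation=cv2.INTER_CUBIC))
```

```text
((247.10617065429688, 191.19969177246094), (56.25299072265625, 59.94055938720703), 5.061445713043213) (220, 161, 55, 60)
[[0.5579 0.0748 0.13  ]] [[-0.0127 -0.1553]]
((248.92840576171875, 99.96823120117188), (34.06810760498047, 53.60812759399414), 71.69499206542969) (219, 82, 59, 36)
[[0.5471 0.1569 0.13  ]] [[-0.0096 -0.0726]]
[[-0.1129 -0.2214]
 [ 0.1018 -0.2254]]
[[-0.1009 -0.0841]
 [ 0.0881 -0.0863]]
```

View pics/w3a.png

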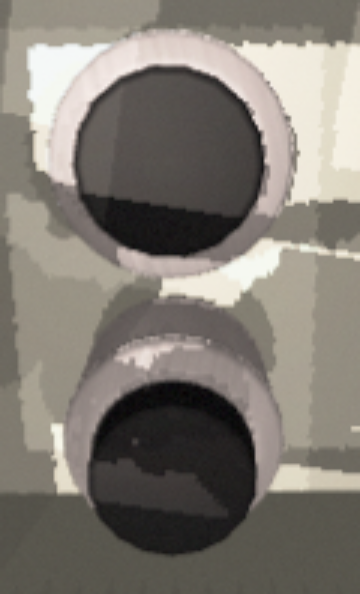

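View pics/t2a.png

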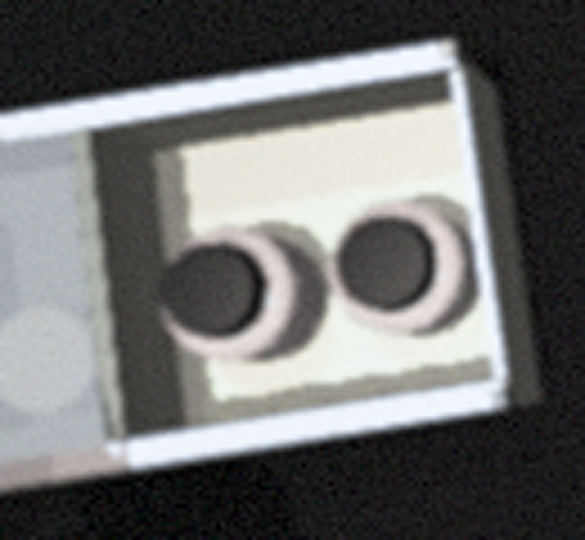

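Run:
```python
from h import *
import pickle; c=pickle.load(open("w3.pkl","rb"));t=optics.get_calibration("top");s=optics.get_calibration("side")
def tb(p): d=p[:,:2]-BC; return np.c_[d@BX,d@BY]
for cc,px in ((c,[(247.4,194.5),(246.5,84.3)]),(t,np.array([(384,264),(213,289)])/4.5+[90,160]-.4),(s,np.array([(184,204),(282,237)])/3+[270,150]-.4)):
    p=onz(cc,px,.13); print(p,tb(p))
```

```text
[[0.5587 0.0715 0.13  ]
 [0.5432 0.169  0.13  ]] [[-0.0125 -0.1586]
 [-0.0114 -0.0599]]
[[0.5588 0.0701 0.13  ]
 [0.5443 0.1659 0.13  ]] [[-0.0127 -0.1601]
 [-0.0107 -0.0632]]
[[0.5628 0.0712 0.13  ]
 [0.547  0.1672 0.13  ]] [[-0.0085 -0.1596]
 [-0.0079 -0.0623]]
```

Near cap at (.559,.071), far cap at (.544,.167), consistent across the three views. Next I'll level the tool and go down on the near tin.

>>> servo_tool([
  [[-0.0025,-0.026,0,2.45,1.2,0.6,0.085],[0,0,0,0,0,0,0.085],[0,0,-0.04,0,0,0,0.085],[0,0,-0.04,0,0,0,0.085],[0,0,0,0,0,0,0.085]],
])

```text
time: 5.6
ee_pos: [0.5595, 0.0811, 0.1737]
eef_rot: [0.456, 0.543, -0.452, 0.542]
wrist_force: [0.0, 0.2, 0.7]
width: 0.0855
```

Run:
```python
from h import *
st()
```

```text
t 5.6 p [0.5595 0.0811 0.1737] q [-0.0569  0.5206  1.6447  0.0073  0.9731 -0.2377] F [0.0379 0.2062 0.7417] M [-0.0165 -0.0097  0.0099] w 0.08551485801899651
toolx [ 0.0035  0.0058 -1.    ] tooly [0.9844 0.1757 0.0045] yaw y 10.120352126295105
```

>>> servo_tool([
  [[-0.0005,-0.01,-0.03,0,0,-0.4,0.085],[0,0,-0.03,0,0,0,0.085],[0,0,-0.01,0,0,0,0.085],[0,0,0,0,0,0,0.085]],
])

```text
time: 6.1
ee_pos: [0.564, 0.0758, 0.1079]
eef_rot: [0.46, 0.539, -0.449, 0.544]
wrist_force: [-0.5, -0.5, -0.2]
width: 0.0848
```

>>> servo_tool([
  [[-0.005,-0.005,-0.005,0,0,0,0.085],[0,0,0,0,0,0,0.085]],
])

```text
time: 6.35
ee_pos: [0.5602, 0.071, 0.1051]
eef_rot: [0.46, 0.538, -0.448, 0.546]
wrist_force: [-0.1, -0.1, -0.0]
width: 0.0851
```

Run:
```python
from h import *
st()
im=optics.read_camera("wrist"); cv2.imwrite("pics/w4.png",im[:,:,::-1])
```

```text
t 6.35 p [0.5602 0.071  0.1051] q [-0.0759  0.6181  1.7084  0.0107  0.7962 -0.2585] F [-0.0623 -0.0624 -0.0424] M [-0.0637  0.0225  0.0663] w 0.0850751398767695
toolx [ 0.0195  0.0062 -0.9998] tooly [0.9845 0.1742 0.0203] yaw y 10.035848204577533
```

View pics/w4.png

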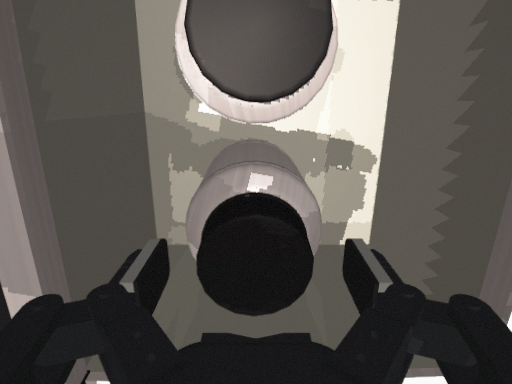

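The cap sits centred between the open pads (cap at (255,262), pads at about (150,270) and (365,270)). I'll level and close.

>>> servo_tool([
  [[-0.001,0,-0.003,-0.36,1.1,-0.3,0.085],[0,0,0,0,0,0,0.06],[0,0,0,0,0,0,0.03],[0,0,0,0,0,0,0.03],[0,0,0,0,0,0,0.03],[0,0,0,0,0,0,0.03]],
])

```text
time: 7.15
ee_pos: [0.5604, 0.0708, 0.1036]
eef_rot: [0.456, 0.54, -0.456, 0.541]
wrist_force: [-0.2, -0.2, 1.7]
width: 0.0525
```

Run:
```python
from h import *
st()
```

```text
t 7.15 p [0.5604 0.0708 0.1036] q [-0.0718  0.6257  1.695  -0.0009  0.8188 -0.2403] F [-0.2276 -0.2183  1.7196] M [-0.0238 -0.0349  0.0156] w 0.05254060466106267
toolx [ 0.002  -0.0008 -1.    ] tooly [0.9857 0.1684 0.0019] yaw y 9.694666735935032
```

>>> servo_tool([
  [[0,0,0.01,0,0,0,0.03],[0,0,0.02,0,0,0,0.03],[0,0,0.03,0,0,0,0.03],[0,0,0.03,0,0,0,0.03],[0,0,0.03,0,0,0,0.03],[0,0,0.03,0,0,0,0.03],[0,0,0.03,0,0,0,0.03],[0,0,0.01,0,0,0,0.03],[0,0,0,0,0,0,0.03],[0,0,0,0,0,0,0.03]],
])

```text
time: 8.4
ee_pos: [0.5497, 0.0716, 0.2914]
eef_rot: [0.451, 0.547, -0.461, 0.534]
wrist_force: [0.0, 0.8, -6.0]
width: 0.0522
```

Run:
```python
from h import *
st()
im=optics.read_camera("wrist"); cv2.imwrite("pics/w5.png",im[:,:,::-1])
im=optics.read_camera("top"); st()
```

```text
t 8.4 p [0.5497 0.0716 0.2914] q [-0.0718  0.3752  1.521  -0.0006  1.2691 -0.2408] F [ 0.0337  0.752  -5.9932] M [ 0.0171 -0.0626  0.0353] w 0.05219424561147386
toolx [-0.0237  0.0011 -0.9997] tooly [ 0.9855  0.1684 -0.0231] yaw y 9.695161276728685
t 8.5 p [0.5497 0.0716 0.2913] q [-0.0718  0.3754  1.5208 -0.0006  1.2693 -0.2408] F [-0.6269 -0.1132 -5.7936] M [ 0.0294 -0.0527  0.0375] w 0.052534134151290254
toolx [-0.0239  0.0012 -0.9997] tooly [ 0.9855  0.1683 -0.0234] yaw y 9.692636890986524
```

View pics/w5.png

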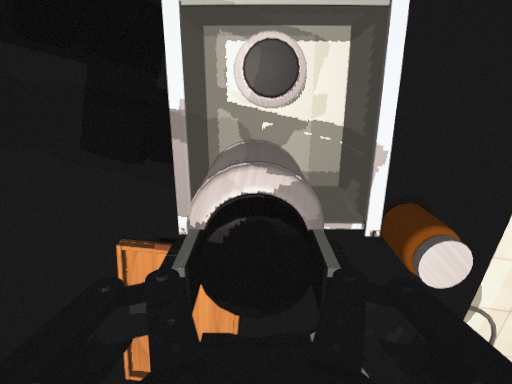

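The tin is held clear and gives about -6 N at the wrist, so it may be the full one. I'll carry it to the tray's far end.

>>> servo_tool([
  [[-0.006,-0.02,0,0,-1.36,0,0.03],[-0.009,-0.04,0,0,0,0,0.03],[-0.009,-0.045,0,0,0,0,0.03],[-0.009,-0.045,0,0,0,0,0.03],[-0.009,-0.045,0,0,0,0,0.03],[-0.009,-0.045,0,0,0,0,0.03],[-0.009,-0.045,0,0,0,0,0.03],[-0.006,-0.035,0,0,0,0,0.03],[-0.003,-0.015,0,0,0,0,0.03],[0,0,0,0,0,0,0.03]],
])

```text
time: 9.75
ee_pos: [0.4746, -0.271, 0.2817]
eef_rot: [0.455, 0.547, -0.456, 0.535]
wrist_force: [0.1, 0.6, -6.1]
width: 0.0525
```

Run:
```python
from h import *
st()
```

```text
t 9.75 p [ 0.4746 -0.271   0.2817] q [-0.7226  0.3708  1.5574 -0.0015  1.2298 -0.8932] F [ 0.1349  0.5662 -6.1143] M [ 0.0541 -0.0079  0.0124] w 0.05248333492403104
toolx [-0.0132  0.0098 -0.9999] tooly [ 0.9853  0.1704 -0.0113] yaw y 9.809049689579641
```

>>> servo_tool([
  [[-0.001,-0.02,0,-0.56,-0.76,0,0.03],[-0.001,-0.02,-0.02,0,0,0,0.03],[0,0,-0.035,0,0,0,0.03],[0,0,-0.035,0,0,0,0.03],[0,0,-0.03,0,0,0,0.03],[0,0,0,0,0,0,0.03]],
])

```text
time: 10.5
ee_pos: [0.4727, -0.3124, 0.1538]
eef_rot: [0.454, 0.542, -0.454, 0.542]
wrist_force: [-1.6, -0.2, -6.1]
width: 0.0525
```

Run:
```python
from h import *
st()
im=optics.read_camera("wrist"); cv2.imwrite("pics/w6.png",im[:,:,::-1])
```

```text
t 10.5 p [ 0.4727 -0.3124  0.1538] q [-0.7814  0.5519  1.6545  0.0005  0.9357 -0.9572] F [-1.5827 -0.1879 -6.0512] M [-0.0112  0.0315 -0.0369] w 0.05252023561836524
toolx [-0.0002  0.0007 -1.    ] tooly [ 0.9846  0.1747 -0.    ] yaw y 10.059495248995471
```

View pics/w6.png

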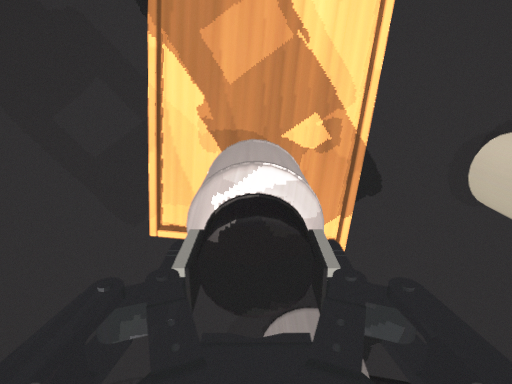

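Level and over the tray's far end, between the side rims. Lowering to contact.

>>> servo_tool([
  [[0,0.002,-0.02,0,0,0,0.03],[0,0,-0.015,0,0,0,0.03],[0,0,0,0,0,0,0.03],[0,0,0,0,0,0,0.03]],
])

```text
time: 11.05
ee_pos: [0.4774, -0.3151, 0.1236]
eef_rot: [0.454, 0.537, -0.454, 0.547]
wrist_force: [0.1, -0.6, -5.5]
width: 0.0524
```

Run:
```python
from h import *
st()
```

```text
t 11.05 p [ 0.4774 -0.3151  0.1236] q [-0.7789  0.5981  1.6739  0.0003  0.8549 -0.9555] F [ 0.1296 -0.6339 -5.4854] M [-0.0098 -0.0327 -0.0065] w 0.05239932359570852
toolx [ 0.0106 -0.0101 -0.9999] tooly [0.9844 0.1755 0.0087] yaw y 10.109721313937719
```

>>> servo_tool([
  [[-0.003,0.003,-0.006,0.58,0.6,0,0.03],[0,0,-0.005,0,0,0,0.03],[0,0,0,0,0,0,0.03]],
])

```text
time: 11.42
ee_pos: [0.475, -0.3127, 0.1135]
eef_rot: [0.454, 0.541, -0.454, 0.543]
wrist_force: [-0.7, -0.0, -5.9]
width: 0.0523
```

Run:
```python
from h import *
st()
```

```text
t 11.425 p [ 0.475  -0.3127  0.1135] q [-0.7787  0.6138  1.6797  0.0001  0.8456 -0.9554] F [-0.693  -0.0237 -5.8986] M [-0.0186 -0.01    0.0093] w 0.05227531139069256
toolx [ 0.0018 -0.0017 -1.    ] tooly [0.9844 0.1757 0.0015] yaw y 10.118557691582003
```

>>> servo_tool([
  [[0,0,-0.004,0.1,0.1,0,0.03],[0,0,-0.003,0,0,0,0.03],[0,0,-0.002,0,0,0,0.03],[0,0,0,0,0,0,0.03]],
])

```text
time: 11.92
ee_pos: [0.4755, -0.3137, 0.1072]
eef_rot: [0.454, 0.541, -0.454, 0.543]
wrist_force: [1.2, 0.8, -5.3]
width: 0.0525
```

>>> servo_tool([
  [[0,0,-0.003,0.1,0.1,0,0.03],[0,0,0,0,0,0,0.03]],
])

```text
time: 12.18
ee_pos: [0.4761, -0.3148, 0.107]
eef_rot: [0.453, 0.541, -0.454, 0.543]
wrist_force: [0.2, -0.5, -5.2]
width: 0.0523
```

>>> servo_tool([
  [[0,0,-0.004,0.1,0.1,0,0.03],[0,0,0,0,0,0,0.03]],
])

```text
time: 12.42
ee_pos: [0.4767, -0.3161, 0.1072]
eef_rot: [0.453, 0.541, -0.455, 0.544]
wrist_force: [0.2, -0.4, -5.1]
width: 0.0522
```

>>> servo_tool([
  [[0,0,-0.008,0,0,0,0.03]],
])

```text
time: 12.55
ee_pos: [0.4771, -0.3174, 0.1062]
eef_rot: [0.452, 0.54, -0.455, 0.545]
wrist_force: [-18.7, 12.5, 87.0]
width: 0.0524
```

Run:
```python
from h import *
st()
im=optics.read_camera("side"); cv2.imwrite("pics/s7.png",cv2.resize(im[90:270,110:330,::-1],None,fx=3.2,fy=3.2))
```

```text
t 12.55 p [ 0.4771 -0.3174  0.1062] q [-0.7799  0.6284  1.6758 -0.0053  0.8302 -0.9552] F [-18.6635  12.511   86.9902] M [ 2.0979  2.8264 -0.0838] w 0.052426189026267646
toolx [ 0.0024 -0.0078 -1.    ] tooly [0.9841 0.1779 0.001 ] yaw y 10.246245016945453
```

View pics/s7.png

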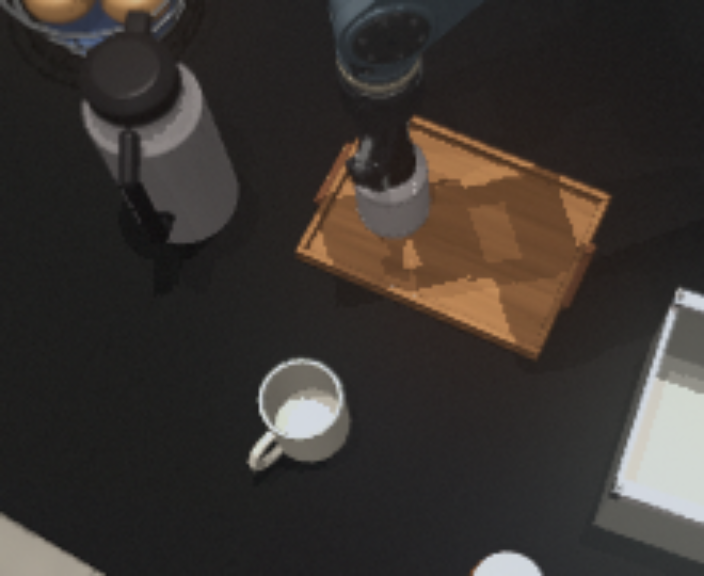

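Solid contact: the wrist force went to 87 N, so the arm is stiff and I'll use finer steps. The tin stands inside the tray at crop (395,200). Relax, then release.

>>> servo_tool([
  [[0,0,0.0005,0,0,0,0.03],[0,0,0,0,0,0,0.03]],
])

```text
time: 12.85
ee_pos: [0.4775, -0.3177, 0.108]
eef_rot: [0.452, 0.539, -0.455, 0.546]
wrist_force: [-1.3, -0.9, -5.8]
width: 0.0523
```

>>> servo_tool([
  [[0,0,0,0,0,0,0.06],[0,0,0,0,0,0,0.085],[0,0,0,0,0,0,0.085],[0,0,0,0,0,0,0.085]],
])

```text
time: 13.35
ee_pos: [0.478, -0.318, 0.1058]
eef_rot: [0.452, 0.539, -0.455, 0.546]
wrist_force: [0.3, 0.2, -0.4]
width: 0.0852
```

Run:
```python
from h import *
st()
im=optics.read_camera("wrist"); cv2.imwrite("pics/w8.png",im[:,:,::-1])
```

```text
t 13.35 p [ 0.478  -0.318   0.1058] q [-0.7797  0.6295  1.6749 -0.0048  0.8277 -0.9552] F [ 0.3278  0.1584 -0.401 ] M [-0.032   0.0138 -0.0158] w 0.08519015925160789
toolx [ 0.0043 -0.0092 -0.9999] tooly [0.9841 0.1778 0.0026] yaw y 10.241018482743616
```

View pics/w8.png

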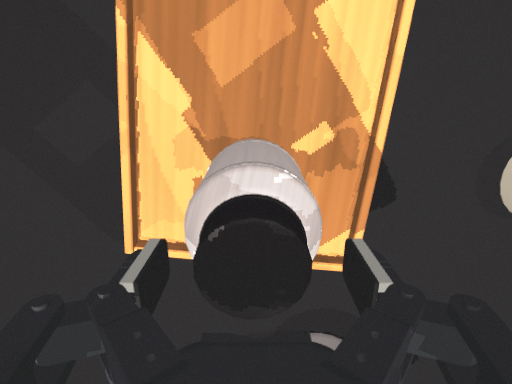

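Tin 1 stands released on the tray with the gap even on both sides. Rising and going to the second tin.

>>> servo_tool([
  [[0,0,0.015,0,0,0,0.085],[0,0,0.03,0.5,0.25,0,0.085],[0,0,0.04,0,0,0,0.085],[0,0,0.04,0,-1,0,0.085],[0.004,0.03,0.03,0,0,0,0.085],[0.008,0.055,0,0,0,0,0.085],[0.008,0.06,0,0,0,0,0.085],[0.008,0.06,0,0,0,0,0.085],[0.008,0.06,0,0,0,0,0.085],[0.008,0.06,0,0,0,0,0.085]],
])

```text
time: 14.65
ee_pos: [0.5242, 0.0103, 0.2781]
eef_rot: [0.461, 0.528, -0.45, 0.552]
wrist_force: [1.2, -0.9, 0.3]
width: 0.085
```

Run:
```python
from h import *
st()
```

```text
t 14.65 p [0.5242 0.0103 0.2781] q [-0.192   0.3207  1.6501 -0.003   1.134  -0.3596] F [ 1.2362 -0.9246  0.2696] M [ 0.0037 -0.0525  0.0273] w 0.08501648149320336
toolx [ 0.0356 -0.0097 -0.9993] tooly [0.9852 0.1682 0.0334] yaw y 9.686241553936942
```

>>> servo_tool([
  [[0.006,0.05,0,0.5,1.0,0,0.085],[0.006,0.05,0,0,0.6,0,0.085],[0.004,0.035,0,0,0,0,0.085],[0.001,0.01,0,0,0,0,0.085],[0,0,0,0,0,0,0.085]],
])

```text
time: 15.28
ee_pos: [0.5409, 0.1642, 0.2841]
eef_rot: [0.457, 0.538, -0.451, 0.546]
wrist_force: [0.6, -0.3, -0.2]
width: 0.0848
```

Run:
```python
from h import *
st()
c=optics.get_calibration("wrist");im=optics.read_camera("wrist"); cv2.imwrite("pics/w9.png",im[:,:,::-1])
import pickle; pickle.dump(c,open("w9.pkl","wb"))
```

```text
t 15.275 p [0.5409 0.1642 0.2841] q [ 0.0983  0.3822  1.5309 -0.0025  1.2135 -0.0772] F [ 0.602  -0.2797 -0.1853] M [-0.0164  0.0206 -0.0035] w 0.08475245818275372
toolx [ 0.0151 -0.0009 -0.9999] tooly [0.9844 0.1754 0.0147] yaw y 10.103412760203211
```

View pics/w9.png

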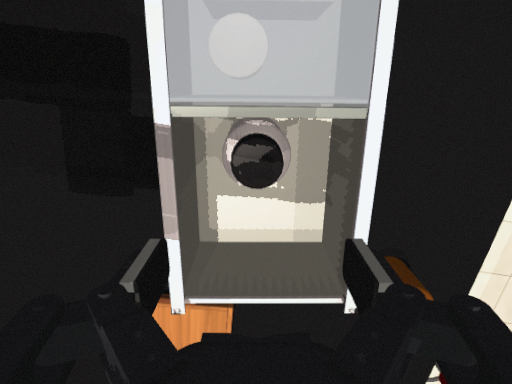

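Run:
```python
from h import *
import pickle; c=pickle.load(open("w9.pkl","rb"))
print(onz(c,[(257.5,162.5)],.13))
```

```text
[[0.5433 0.1688 0.13  ]]
```

>>> servo_tool([
  [[0.001,0.004,-0.03,0.05,0.86,-0.4,0.085],[0,0,-0.04,0,0,0,0.085],[0,0,-0.03,0,0,0,0.085],[0,0,-0.01,0,0,0,0.085],[0,0,0,0,0,0,0.085]],
])

```text
time: 15.95
ee_pos: [0.5437, 0.1602, 0.1744]
eef_rot: [0.459, 0.536, -0.458, 0.54]
wrist_force: [-0.6, -0.0, 0.0]
width: 0.0848
```

Run:
```python
from h import *
st()
```

```text
t 15.95 p [0.5437 0.1602 0.1744] q [ 0.0906  0.5216  1.6401 -0.0027  0.9754 -0.0669] F [-0.5897 -0.0039  0.0258] M [0.0082 0.0052 0.012 ] w 0.0848290770551408
toolx [ 0.0047 -0.0018 -1.    ] tooly [0.9874 0.1584 0.0043] yaw y 9.11127671933435
```

>>> servo_tool([
  [[0,0.008,-0.02,0.1,0.27,0.5,0.085],[0,0.002,-0.025,0,0.3,0,0.085],[-0.001,0,-0.018,0,0.3,0,0.085],[0,0,0,0,0,0,0.085]],
])

```text
time: 16.45
ee_pos: [0.5452, 0.171, 0.1111]
eef_rot: [0.456, 0.542, -0.457, 0.539]
wrist_force: [-0.3, -1.3, -0.1]
width: 0.0849
```

Run:
```python
from h import *
st()
im=optics.read_camera("wrist"); cv2.imwrite("pics/w10.png",im[:,:,::-1])
```

```text
t 16.45 p [0.5452 0.171  0.1111] q [ 0.1076  0.6222  1.6693  0.0021  0.8542 -0.0617] F [-0.2702 -1.2894 -0.1479] M [0.0128 0.0061 0.0017] w 0.0848957488298461
toolx [-0.0043  0.0011 -1.    ] tooly [ 0.9859  0.1671 -0.0041] yaw y 9.620656010165252
```

View pics/w10.png

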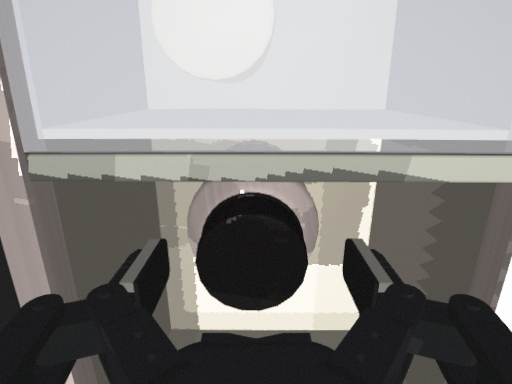

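The second cap is centred between the pads at (252,262). I'll go slightly lower, then grip.

>>> servo_tool([
  [[-0.002,-0.002,-0.007,-0.1,-0.2,0,0.085],[0,0,0,0,0,0,0.07],[0,0,0,0,0,0,0.03],[0,0,0,0,0,0,0.03],[0,0,0,0,0,0,0.03],[0,0,0,0,0,0,0.03]],
])

```text
time: 17.25
ee_pos: [0.5449, 0.1691, 0.1066]
eef_rot: [0.457, 0.539, -0.455, 0.542]
wrist_force: [-0.8, 0.4, -0.5]
width: 0.0524
```

Run:
```python
from h import *
st()
```

```text
t 17.25 p [0.5449 0.1691 0.1066] q [ 0.1055  0.6257  1.6809 -0.0009  0.83   -0.062 ] F [-0.7995  0.4181 -0.5423] M [ 0.0082  0.026  -0.0449] w 0.05239058672167077
toolx [ 0.005  -0.0001 -1.    ] tooly [0.9859 0.1672 0.0049] yaw y 9.626167527589747
```

>>> servo_tool([
  [[0,-0.001,0.01,0,0,0,0.03],[0.001,-0.002,0.02,0,-0.1,0,0.03],[0.001,-0.002,0.03,0,-0.2,0,0.03],[0.001,-0.001,0.03,0,-0.2,0,0.03],[0.001,0,0.03,0,-0.2,0,0.03],[0.001,0,0.03,0,-0.2,0,0.03],[0.001,0,0.03,0,-0.2,0,0.03],[0,0,0.015,0,-0.1,0,0.03],[0,0,0,0,0,0,0.03],[0,0,0,0,0,0,0.03]],
])

```text
time: 18.5
ee_pos: [0.5465, 0.1619, 0.3077]
eef_rot: [0.461, 0.535, -0.452, 0.546]
wrist_force: [0.0, 0.3, -2.5]
width: 0.0523
```

Run:
```python
from h import *
st()
im=optics.read_camera("wrist"); cv2.imwrite("pics/w11.png",im[:,:,::-1])
im=optics.read_camera("top"); st()
```

```text
t 18.5 p [0.5465 0.1619 0.3077] q [ 0.0935  0.3643  1.4906 -0.003   1.2674 -0.0733] F [ 0.0052  0.2718 -2.4961] M [ 0.0145  0.0468 -0.0089] w 0.05232877108338559
toolx [ 0.0195 -0.001  -0.9998] tooly [0.9858 0.1669 0.0191] yaw y 9.609402410331755
t 18.6 p [0.5466 0.1619 0.3075] q [ 0.0935  0.3648  1.4904 -0.0029  1.2675 -0.0733] F [ 0.0899  0.5177 -3.0637] M [-0.013   0.0345  0.0111] w 0.05221978612533047
toolx [ 0.0191 -0.001  -0.9998] tooly [0.9858 0.1669 0.0187] yaw y 9.606514144866885
```

View pics/w11.png

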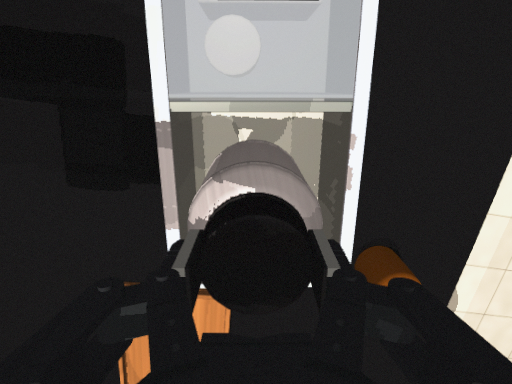

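Held tin 2 weighs about 2.8 N against about 5.9 N for tin 1, so tin 1 is the full one. Carrying tin 2 to the near end of the tray.

>>> servo_tool([
  [[-0.005,-0.02,0,0,1.1,0,0.03],[-0.01,-0.04,0,0,0,0,0.03],[-0.012,-0.045,0,0,0,0,0.03],[-0.012,-0.045,0,0,0,0,0.03],[-0.012,-0.045,0,0,0,0,0.03],[-0.012,-0.045,0,0,0,0,0.03],[-0.01,-0.04,0,0,0,0,0.03],[-0.005,-0.02,0,0,0,0,0.03],[0,0,0,0,0,0,0.03]],
])

```text
time: 19.73
ee_pos: [0.459, -0.1546, 0.301]
eef_rot: [0.452, 0.544, -0.462, 0.535]
wrist_force: [0.4, 1.1, -2.6]
width: 0.0521
```

Run:
```python
from h import *
st()
```

```text
t 19.725 p [ 0.459  -0.1546  0.301 ] q [-0.5493  0.2583  1.6732 -0.0115  1.2244 -0.7104] F [ 0.3526  1.0873 -2.568 ] M [ 0.0546 -0.0304 -0.069 ] w 0.05205762807811587
toolx [-0.0179 -0.0018 -0.9998] tooly [ 0.9862  0.1643 -0.0179] yaw y 9.4578085509135
```

>>> servo_tool([
  [[0.001,-0.018,0,0.1,-1.0,0,0.03],[0,-0.006,-0.03,0,0,0,0.03],[0,0,-0.035,0,0.1,0,0.03],[0,0,-0.035,0,0.1,0,0.03],[0,0,-0.03,0,0.1,0,0.03],[0,0,-0.015,0,0.1,0,0.03],[0,0,0,0,0,0,0.03]],
])

```text
time: 20.6
ee_pos: [0.4581, -0.1765, 0.151]
eef_rot: [0.455, 0.544, -0.458, 0.536]
wrist_force: [0.0, -0.8, -1.0]
width: 0.0523
```

Run:
```python
from h import *
st()
im=optics.read_camera("side"); cv2.imwrite("pics/s12.png",cv2.resize(im[90:270,110:330,::-1],None,fx=3.2,fy=3.2))
```

```text
t 20.6 p [ 0.4581 -0.1765  0.151 ] q [-0.5944  0.4773  1.8356 -0.0033  0.84   -0.7588] F [ 0.0316 -0.8234 -0.9995] M [0.0229 0.0408 0.0517] w 0.052322519201059764
toolx [-0.0107  0.0043 -0.9999] tooly [ 0.9861  0.1659 -0.0099] yaw y 9.551136825477133
```

View pics/s12.png

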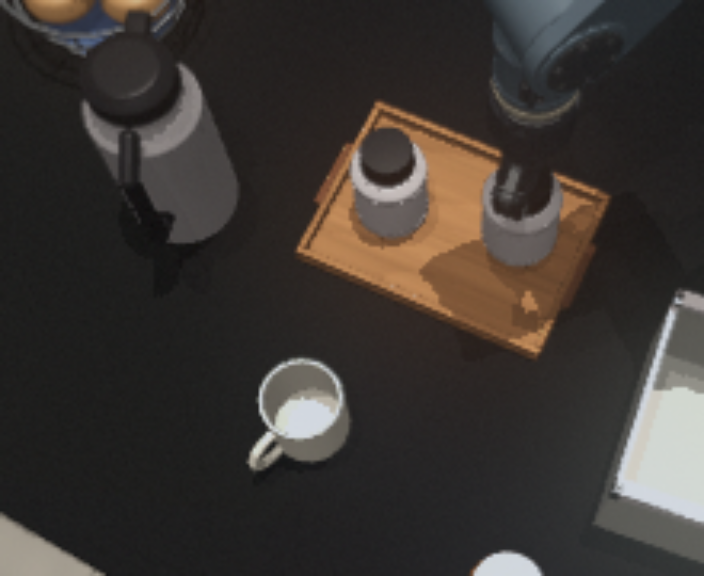

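Tin 1 stands upright at crop (390,185), and tin 2 hovers over the near end at (522,215). Lowering in finer steps.

>>> servo_tool([
  [[0.001,-0.001,-0.018,-0.25,-0.6,0,0.03],[0,0,-0.012,0,0.1,0,0.03],[0,0,0,0,0,0,0.03]],
])

```text
time: 21.02
ee_pos: [0.4615, -0.1786, 0.1234]
eef_rot: [0.456, 0.538, -0.457, 0.542]
wrist_force: [0.1, -0.0, -1.9]
width: 0.0525
```

Run:
```python
from h import *
st()
```

```text
t 21.025 p [ 0.4615 -0.1786  0.1234] q [-0.5947  0.5246  1.8597 -0.0016  0.7517 -0.7612] F [ 0.0634 -0.0433 -1.906 ] M [0.0852 0.0176 0.0294] w 0.052468891797877525
toolx [ 0.004 -0.004 -1.   ] tooly [0.986  0.1669 0.0033] yaw y 9.605927978983495
```

>>> servo_tool([
  [[0,0,-0.006,0.2,0.2,0,0.03],[0,0,-0.003,0,0,0,0.03],[0,0,0,0,0,0,0.03]],
])

```text
time: 21.4
ee_pos: [0.4626, -0.1791, 0.1152]
eef_rot: [0.456, 0.539, -0.456, 0.541]
wrist_force: [0.2, -0.8, -2.5]
width: 0.0524
```

>>> servo_tool([
  [[0,0,-0.003,0,0,0,0.03],[0,0,0,0,0,0,0.03]],
])

```text
time: 21.65
ee_pos: [0.4628, -0.1793, 0.1123]
eef_rot: [0.456, 0.539, -0.456, 0.541]
wrist_force: [0.0, 0.1, -2.1]
width: 0.0522
```

Run:
```python
from h import *
st()
```

```text
t 21.65 p [ 0.4628 -0.1793  0.1123] q [-0.5951  0.5465  1.8629 -0.0001  0.7283 -0.7628] F [ 0.0242  0.0811 -2.0738] M [-0.0039  0.0194 -0.0326] w 0.052224053992165
toolx [ 0.0032 -0.0022 -1.    ] tooly [0.986  0.167  0.0027] yaw y 9.61449132505987
```

>>> servo_tool([
  [[0,0,-0.002,0.1,0.2,0,0.03]],
])

```text
time: 21.78
ee_pos: [0.4628, -0.1793, 0.1103]
eef_rot: [0.456, 0.54, -0.457, 0.54]
wrist_force: [0.2, -0.6, -2.7]
width: 0.0522
```

>>> servo_tool([
  [[0,0,-0.002,0,0,0,0.03]],
])

```text
time: 21.9
ee_pos: [0.4629, -0.1797, 0.1096]
eef_rot: [0.456, 0.54, -0.457, 0.541]
wrist_force: [-5.5, 1.3, 22.9]
width: 0.0523
```

>>> servo_tool([
  [[0,0,0,0,0,0,0.03],[0,0,0,0,0,0,0.06],[0,0,0,0,0,0,0.085],[0,0,0,0,0,0,0.085],[0,0,0,0,0,0,0.085]],
])

```text
time: 22.52
ee_pos: [0.4637, -0.1802, 0.1102]
eef_rot: [0.456, 0.539, -0.457, 0.541]
wrist_force: [-0.4, -0.8, 0.8]
width: 0.0849
```

Run:
```python
from h import *
st()
im=optics.read_camera("wrist"); cv2.imwrite("pics/w13.png",im[:,:,::-1])
```

```text
t 22.525 p [ 0.4637 -0.1802  0.1102] q [-0.5949  0.5518  1.8604 -0.0018  0.7265 -0.7618] F [-0.4177 -0.8372  0.7969] M [ 0.044  -0.012   0.0043] w 0.08491917955155152
toolx [ 0.0018 -0.0026 -1.    ] tooly [0.9859 0.1674 0.0013] yaw y 9.639424376377333
```

View pics/w13.png

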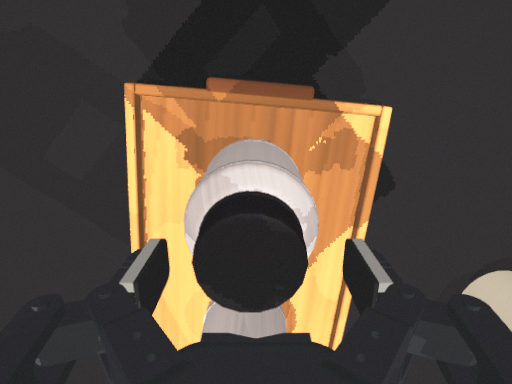

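Tin 2 stands released inside the tray. Now rising and heading to the far side of the lid's grip, closing the fingers on the way.

>>> servo_tool([
  [[0,0,0.015,0,0,0,0.085],[0,0,0.03,0,0,0,0.085],[0,0,0.04,0,-0.3,0,0.085],[0,0,0.04,0,-0.3,0,0.06],[0.003,0.03,0.02,0,-0.3,0,0],[0.006,0.055,0,0,0,0,0],[0.006,0.06,0,0,0,0,0],[0.006,0.06,0,0,0,0,0],[0.006,0.06,0,0,0,0,0],[0.006,0.06,0,0,0,0,0]],
])

```text
time: 23.82
ee_pos: [0.4986, 0.1495, 0.2709]
eef_rot: [0.465, 0.527, -0.453, 0.549]
wrist_force: [0.9, -0.1, 0.0]
width: -0.0
```

Run:
```python
from h import *
st()
```

```text
t 23.825 p [0.4986 0.1495 0.2709] q [ 0.0823  0.3258  1.6648 -0.0111  1.1178 -0.0711] F [ 0.9288 -0.058   0.0345] M [ 0.0101 -0.0037  0.0295] w -1.3992276863620017e-05
toolx [ 0.0339 -0.0072 -0.9994] tooly [0.987  0.1575 0.0324] yaw y 9.06925168655347
```

>>> servo_tool([
  [[0.006,0.055,0,0.4,0.6,0.3,0],[0.006,0.055,0,0,0.6,0.3,0],[0.006,0.055,0,0,0.4,0,0],[0.003,0.035,0,0,0,0,0],[0.001,0.01,0,0,0,0,0],[0,0,0,0,0,0,0]],
])

```text
time: 24.58
ee_pos: [0.5189, 0.3705, 0.2771]
eef_rot: [0.457, 0.539, -0.451, 0.545]
wrist_force: [0.4, 0.1, -0.6]
width: -0.0004
```

Run:
```python
from h import *
o=st(); d=o["ee_pos"][:2]-BC; print(d@BX,d@BY)
c=optics.get_calibration("wrist");im=optics.read_camera("wrist"); cv2.imwrite("pics/w14.png",im[:,:,::-1])
```

```text
t 24.575 p [0.5189 0.3705 0.2771] q [ 0.4468  0.4956  1.3544 -0.0039  1.2804  0.2716] F [ 0.3801  0.0692 -0.6275] M [-0.0161  0.0138 -0.0527] w -0.0003902079290013458
toolx [ 0.0117  0.0015 -0.9999] tooly [0.9844 0.1753 0.0118] yaw y 10.098482800729977
-0.0013787015511929682 0.14274420343477678
```

View pics/w14.png

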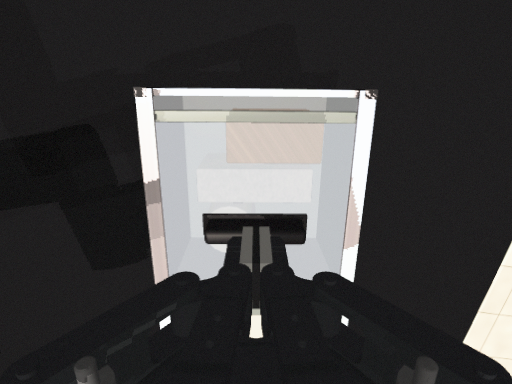

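Run:
```python
from h import *
c=optics.get_calibration("wrist")
p=onz(c,[(255,213),(255,228),(255,243)],.182); d=p[:,:2]-BC; print(p,d@BX,d@BY)
o=readout.get_obs()["ee_pos"]; print(proj(c,[o,[o[0],o[1],.16]]))
```

```text
[[0.5229 0.3452 0.182 ]
 [0.5254 0.3314 0.182 ]
 [0.5279 0.3171 0.182 ]] [-0.0017 -0.0016 -0.0015] [0.1171 0.1031 0.0886]
[[257.2565 240.1284]
 [255.2149 177.3116]]
```

The bar is centred at bin y≈0.095, and the fingers are clear on its +y side. Going down.

>>> servo_tool([
  [[0,0,-0.03,0,0.67,-0.3,0],[0,0,-0.035,0,0.2,0,0],[0,0,-0.03,0,0.2,0,0],[0,0,-0.012,0,0.1,0,0],[0,0,0,0,0,0,0]],
])

```text
time: 25.25
ee_pos: [0.5205, 0.362, 0.1711]
eef_rot: [0.457, 0.541, -0.459, 0.537]
wrist_force: [-0.1, 0.1, -0.6]
width: -0.0001
```

Run:
```python
from h import *
o=st(); d=o["ee_pos"][:2]-BC; print(d@BX,d@BY)
```

```text
t 25.25 p [0.5205 0.362  0.1711] q [0.4303 0.6104 1.4614 0.0036 1.0757 0.2672] F [-0.1495  0.1119 -0.6303] M [-0.0306 -0.0003 -0.0447] w -0.0001154555439116882
toolx [-0.0066  0.0004 -1.    ] tooly [ 0.987   0.1607 -0.0064] yaw y 9.248430451983419
-0.0012078996519707377 0.13416778078271124
```

>>> servo_tool([
  [[0,0,-0.008,0,0,0.3,0],[0.003,-0.02,-0.002,0,0,0,0],[0.005,-0.0296,-0.001,0,0,0,0],[0.005,-0.0296,-0.001,0,0,0,0],[0.005,-0.0296,-0.001,0,0,0,0],[0.005,-0.0296,0,0,0,0,0],[0.003,-0.02,0,0,0,0,0]],
])

```text
time: 26.12
ee_pos: [0.5487, 0.2006, 0.1641]
eef_rot: [0.461, 0.542, -0.453, 0.538]
wrist_force: [0.4, 3.5, -1.9]
width: 0.0004
```

Run:
```python
from h import *
o=st(); d=o["ee_pos"][:2]-BC; print(d@BX,d@BY)
```

```text
t 26.125 p [0.5487 0.2006 0.1641] q [ 0.1534  0.555   1.6074  0.0137  0.9742 -0.0211] F [ 0.4309  3.4794 -1.9271] M [ 0.4333 -0.0855  0.0211] w 0.0003952787362209502
toolx [ 0.0033  0.012  -0.9999] tooly [0.9861 0.1661 0.0053] yaw y 9.561390584167468
-0.0006637563004723011 -0.029739896960395095
```

Remaining about 62 mm. I'll take it carefully toward the stop.

>>> servo_tool([
  [[0.003,-0.02,-0.001,-0.3,0,0,0],[0.003,-0.02,-0.001,0,0,0,0],[0.002,-0.01,0,0,0,0,0],[0.001,-0.006,0,0,0,0,0],[0.001,-0.004,0,0,0,0,0]],
])

```text
time: 26.75
ee_pos: [0.5591, 0.1386, 0.1643]
eef_rot: [0.463, 0.54, -0.453, 0.537]
wrist_force: [-2.3, 16.4, 0.8]
width: -0.0003
```

Run:
```python
from h import *
o=st(); d=o["ee_pos"][:2]-BC; print(d@BX,d@BY)
```

```text
t 26.75 p [0.5591 0.1386 0.1643] q [ 0.0418  0.5448  1.6291  0.0168  0.9615 -0.1295] F [-2.268  16.4374  0.8274] M [2.4503 0.3372 0.04  ] w -0.0003366250887980233
toolx [ 0.0056  0.0141 -0.9999] tooly [0.9869 0.1609 0.0078] yaw y 9.262146022401357
-0.0007818379480546353 -0.09258665680095725
```

>>> servo_tool([
  [[0.001,-0.005,0,0,0,0,0]],
])

```text
time: 26.88
ee_pos: [0.5592, 0.1387, 0.1644]
eef_rot: [0.466, 0.542, -0.451, 0.534]
wrist_force: [-1.8, 21.6, 1.6]
width: 0.0003
```

Run:
```python
from h import *
o=st(); d=o["ee_pos"][:2]-BC; print(d@BX,d@BY)
im=optics.read_camera("side"); cv2.imwrite("pics/s15.png",cv2.resize(im[90:320,170:490,::-1],None,fx=2.4,fy=2.4))
```

```text
t 26.875 p [0.5592 0.1387 0.1644] q [ 0.0365  0.5443  1.6298  0.0293  0.9625 -0.139 ] F [-1.7764 21.5601  1.5645] M [3.2472 0.2589 0.0613] w 0.00034962005361868065
toolx [ 0.0043  0.0242 -0.9997] tooly [0.9874 0.1581 0.0081] yaw y 9.098140254791224
-0.0007475572837697347 -0.09254494335120614
```

View pics/s15.png

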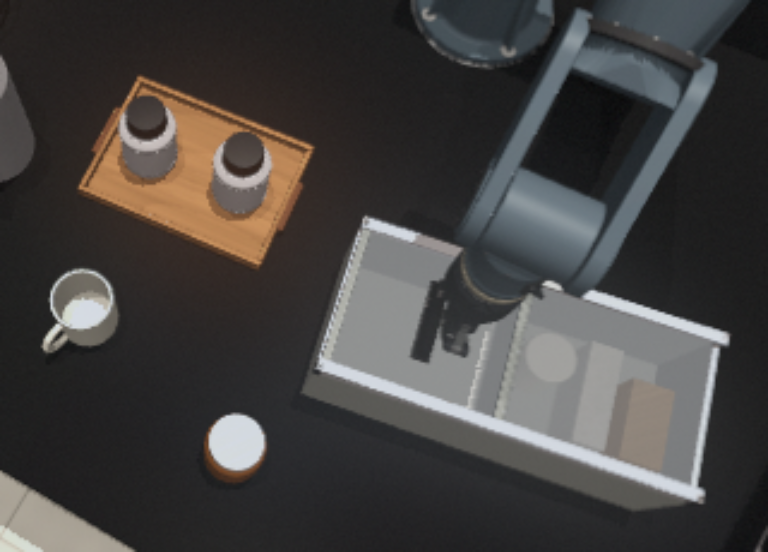

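The arm pressed the lid to a hard stop: 21.6 N with no further motion at bin y -0.0925. A second strip near (480,370) needs a check, so I'll retreat and look.

>>> servo_tool([
  [[-0.003,0.018,0.005,0,0,0,0],[0,0.01,0.035,-1,0,0,0.03],[0,-0.01,0.04,0,0,0,0.085],[-0.01,-0.03,0.03,0,0,0,0.085],[-0.01,-0.05,0,0,0,0,0.085],[-0.01,-0.055,0,0,0,0,0.085],[-0.01,-0.055,0,0,0,0,0.085],[-0.01,-0.055,0,0,0,0,0.085],[-0.01,-0.055,0,0,0,0,0.085]],
])

```text
time: 28.05
ee_pos: [0.4942, -0.145, 0.2814]
eef_rot: [0.454, 0.538, -0.453, 0.547]
wrist_force: [0.7, -0.4, -0.4]
width: 0.0852
```

Run:
```python
from h import *
st()
im=optics.read_camera("side"); cv2.imwrite("pics/s16.png",im[:,:,::-1]);cv2.imwrite("pics/s16a.png",cv2.resize(im[170:310,290:480,::-1],None,fx=4,fy=4,interpolation=cv2.INTER_CUBIC))
im=optics.read_camera("top"); cv2.imwrite("pics/t16.png",im[:,:,::-1]); cv2.imwrite("pics/t16a.png",cv2.resize(im[160:290,10:220,::-1],None,fx=3.8,fy=3.8,interpolation=cv2.INTER_CUBIC))
```

```text
t 28.05 p [ 0.4942 -0.145   0.2814] q [-0.502   0.3133  1.6509 -0.0013  1.1648 -0.6808] F [ 0.6872 -0.4393 -0.3973] M [ 0.0226 -0.0304  0.0063] w 0.0851691928534162
toolx [ 0.0104 -0.0071 -0.9999] tooly [0.9839 0.1784 0.009 ] yaw y 10.277638502131278
```

View pics/t16a.png

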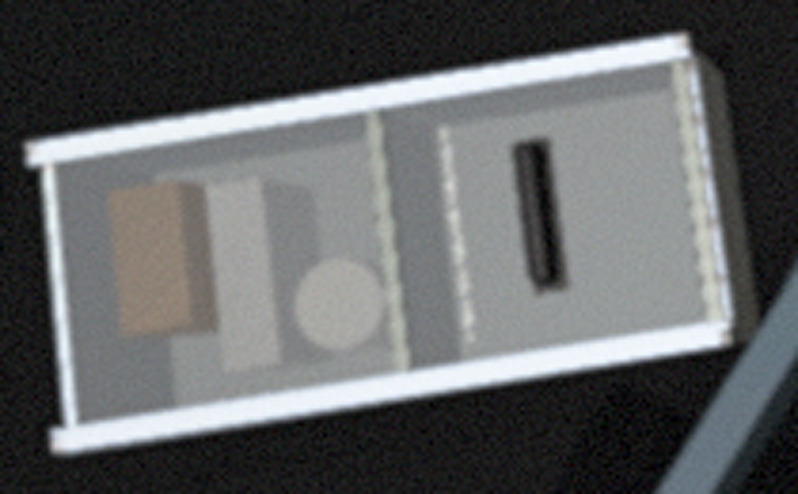

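View pics/s16a.png

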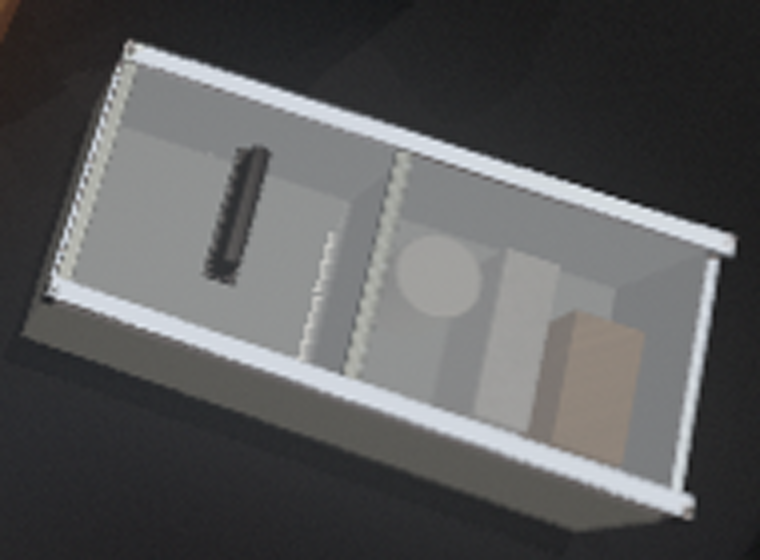

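The lid is shut: its -y edge now meets the end wall and the bar sits a few mm farther -y than at the start. The inner strip is a lit sliver on the bin floor. Next is the heavy tin (tin 1).

>>> servo_tool([
  [[-0.003,-0.03,0,0.4,0.6,-0.5,0.085],[-0.003,-0.045,0,0,0,0,0.085],[-0.004,-0.045,0,0,0,0,0.085],[-0.002,-0.025,0,0,0,0,0.085],[0,-0.005,0,0,0,0,0.085],[0,0,0,0,0,0,0.085]],
])

```text
time: 28.9
ee_pos: [0.4823, -0.2986, 0.2825]
eef_rot: [0.454, 0.54, -0.458, 0.541]
wrist_force: [-1.0, 0.3, 0.2]
width: 0.0854
```

Run:
```python
from h import *
st()
c=optics.get_calibration("wrist");im=optics.read_camera("wrist"); cv2.imwrite("pics/w17.png",im[:,:,::-1])
t=optics.get_calibration("top");s=optics.get_calibration("side")
import pickle; pickle.dump(c,open("w17.pkl","wb"))
print(proj(c,[[.478,-.318,.133]]))
```

```text
t 28.9 p [ 0.4823 -0.2986  0.2825] q [-0.7486  0.3928  1.518  -0.0052  1.2298 -0.9153] F [-0.9741  0.3017  0.2009] M [ 0.0232 -0.0304  0.0224] w 0.08542179053803502
toolx [-0.0026 -0.0043 -1.    ] tooly [ 0.9858  0.1676 -0.0033] yaw y 9.648774537139214
[[249.6574 185.2502]]
```

View pics/w17.png

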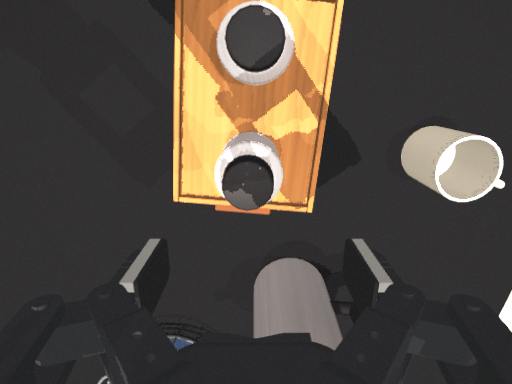

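The tin 1 cap is at (247,185), where predicted. Descending.

>>> servo_tool([
  [[-0.004,-0.015,0,0.2,-0.15,0,0.085],[-0.001,-0.004,-0.03,0,0,0,0.085],[0,0,-0.035,0,0,0,0.085],[0,0,-0.03,0,0,0,0.085],[0,0,-0.012,0,0,0,0.085],[0,0,0,0,0,0,0.085]],
])

```text
time: 29.7
ee_pos: [0.4785, -0.3175, 0.1753]
eef_rot: [0.454, 0.54, -0.455, 0.544]
wrist_force: [-0.4, -0.1, 0.2]
width: 0.085
```

Run:
```python
from h import *
st()
```

```text
t 29.7 p [ 0.4785 -0.3175  0.1753] q [-0.7798  0.5284  1.6221 -0.0014  0.9848 -0.9539] F [-0.4432 -0.0696  0.1831] M [0.0101 0.0108 0.0209] w 0.08502301026806748
toolx [ 0.0036 -0.0052 -1.    ] tooly [0.9847 0.174  0.0026] yaw y 10.020532130982621
```

>>> servo_tool([
  [[-0.001,0,-0.02,0.3,0.2,-0.3,0.085],[-0.001,0.001,-0.025,0.2,0.2,0,0.085],[-0.001,0.001,-0.015,0.2,0.2,0,0.085],[0,0,0,0,0,0,0.085]],
])

```text
time: 30.2
ee_pos: [0.477, -0.3172, 0.115]
eef_rot: [0.456, 0.542, -0.456, 0.539]
wrist_force: [0.9, 0.5, 0.2]
width: 0.0848
```

Run:
```python
from h import *
st()
im=optics.read_camera("wrist"); cv2.imwrite("pics/w18.png",im[:,:,::-1])
```

```text
t 30.2 p [ 0.477  -0.3172  0.115 ] q [-0.7819  0.6177  1.6632  0.0002  0.8648 -0.9515] F [0.8578 0.5264 0.2427] M [0.0003 0.0121 0.002 ] w 0.08476136443199463
toolx [-0.0027  0.003  -1.    ] tooly [ 0.9857  0.1687 -0.0022] yaw y 9.711396763647482
```

View pics/w18.png

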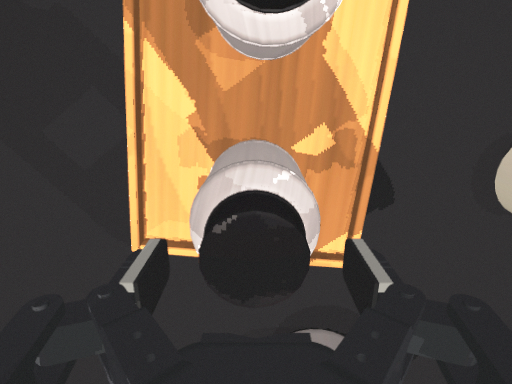

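Centred. Lower a little, then grip.

>>> servo_tool([
  [[0,-0.001,-0.007,-0.1,-0.1,0,0.085],[0,0,0,0,0,0,0.07],[0,0,0,0,0,0,0.03],[0,0,0,0,0,0,0.03],[0,0,0,0,0,0,0.03],[0,0,0,0,0,0,0.03]],
])

```text
time: 31.0
ee_pos: [0.4782, -0.3196, 0.1105]
eef_rot: [0.456, 0.539, -0.456, 0.542]
wrist_force: [-0.5, 1.0, -0.2]
width: 0.0521
```

>>> servo_tool([
  [[0,0,0.008,0,0,0,0.03],[0,0,0.02,0,-0.1,0,0.03],[0,0,0.03,0,-0.15,0,0.03],[0,0,0.03,0,-0.15,0,0.03],[0,0,0.03,0,-0.15,0,0.03],[0,0,0.03,0,-0.15,0,0.03],[0,0,0.012,0,0,0,0.03],[0,0,0,0,0,0,0.03],[0,0,0,0,0,0,0.03]],
])

```text
time: 32.12
ee_pos: [0.4727, -0.3132, 0.2683]
eef_rot: [0.459, 0.543, -0.452, 0.538]
wrist_force: [-0.2, 0.5, -5.2]
width: 0.0521
```

Run:
```python
from h import *
st()
im=optics.read_camera("wrist"); cv2.imwrite("pics/w19.png",im[:,:,::-1])
im=optics.read_camera("side"); cv2.imwrite("pics/s19.png",im[:,:,::-1])
st()
```

```text
t 32.125 p [ 0.4727 -0.3132  0.2683] q [-0.7871  0.4098  1.5327  0.0099  1.2065 -0.9609] F [-0.1885  0.5047 -5.1777] M [ 0.0201 -0.0561 -0.0312] w 0.052128538596330196
toolx [ 0.0013  0.0118 -0.9999] tooly [0.9855 0.1694 0.0033] yaw y 9.754366224089651
t 32.225 p [ 0.4728 -0.3133  0.2681] q [-0.7871  0.4101  1.5325  0.0099  1.2067 -0.9609] F [-0.176  -0.1548 -5.7681] M [-0.0662 -0.016   0.0106] w 0.051980387560288555
toolx [ 0.0011  0.012  -0.9999] tooly [0.9855 0.1694 0.0031] yaw y 9.750927963661578
```

View pics/s19.png

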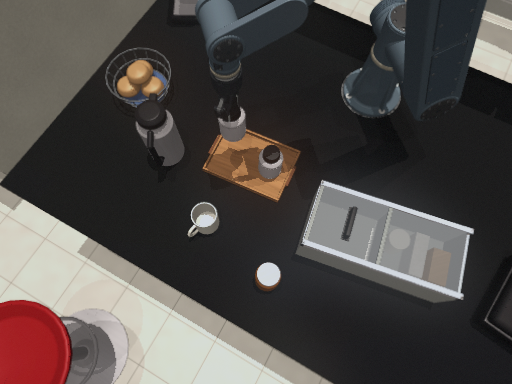

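View pics/w19.png

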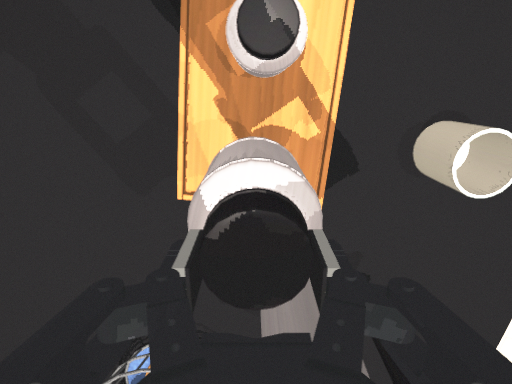

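Held upright about 0.166 m up, with the light tin standing on the tray at side-view (271,162), the lid shut, and the mug, jar and flask unmoved. I'll settle and hand in.

>>> servo_tool([
  [[0,0,0,0,0,0,0.03],[0,0,0,0,0,0,0.03],[0,0,0,0,0,0,0.03]],
])

```text
time: 32.6
ee_pos: [0.4722, -0.3127, 0.2662]
eef_rot: [0.459, 0.544, -0.452, 0.537]
wrist_force: [0.6, 0.1, -5.6]
width: 0.0525
```

Run:
```python
from h import *
from rig import ticket
o=st(); print(o["dq"])
print(ticket.finish_job())
```

```text
t 32.6 p [ 0.4722 -0.3127  0.2662] q [-0.7872  0.4127  1.5342  0.0099  1.2062 -0.9609] F [ 0.6236  0.0601 -5.6248] M [-0.0587 -0.0299  0.0399] w 0.05245995258934343
toolx [-0.0016  0.0147 -0.9999] tooly [0.9856 0.1693 0.0009] yaw y 9.746792605673377
[-0.0008  0.004   0.0007 -0.0008 -0.0004  0.0008]
the job is handed in; nothing more can be done
None
```

I opened the lid, stood both tins on the tray, pushed the lid shut, and picked up the heavier tin. I handed the job in at 32.6 s with the arm holding it; no verdict was reported.

**Weights:** by feel, the tin from the -y end of the bin pulled about 5.5–6 N. The other pulled about 2.5–3 N, so I held the first one at the end.

**Last checks:**
- **Held tin:** its underside is about 0.16 m up, tilted about 0.015 rad, with the arm nearly still.
- **Light tin:** the pictures show it upright and untouched on the tray.
- **Lid:** it stopped hard at 21.6 N with no further motion, and its grip ended within 1 mm of the shut position.
- **Mug, jar and flask:** they look unmoved in the side picture.

**Off plan:** setting down the first tin, one step too large pushed the wrist force to 87 N, under the 120 N limit. The tin stayed upright and was not damaged as far as the pictures show. The lid had started a few millimetres ajar.

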